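Draw out the instrument tray and bolt it open

ROBOT

A 6-joint arm with a two-finger parallel gripper is mounted at the origin on a cart in front of the work surface, level with it; the furniture and walls round the work are solid. World frame = base frame: x ahead of the robot, y to its left, z up, the work surface at z = 0. Lengths are in mm, angles in rad, forces in N, time in s.
With the tool pointing down it reaches from about 325 to 1000 mm from the base axis. Payload 5.1 kg.
Tool frame: the origin (TCP) lies between the finger pads; the fingertips stand finger_overhang ahead of it and the grasp point (between the pads) lies 5 mm behind it (finger_overhang is the distance from the TCP to the fingertips, in mm); z points along the fingers, y is the direction in which the jaws open and shut (so a half turn about z gives the same grasp; the last joint's range is limited). The gripper opens to 85 mm and grips with 20 to 120 N. Pads are 22 mm wide; open, the fingers measure 114 mm over their backs; the gripper's body (76 mm by 85 mm) begins 54 mm behind the grasp point. The pads swing forward as they close: fully open they stand 13 mm farther back than shut.
Start: joints at [-1.383, 0.124, 1.65, -0, 1.367, -0.083], TCP at [173.844, -626.309, 216.722] pointing down, gripper open.
Joint ranges: [-2.61, 2.61], [-1.02, 2.33], [0.03, 2.71], [-1.35, 4.49], [0.32, 2.68], [-2.91, 2.91]. Speed limits (rad/s): [2.57, 2.57, 3.14, 3.14, 3.14, 3.14].

INTERFACE

Orientations are given as a unit quaternion [x, y, z, w].
In Python, from plant import * gives the robot as it stands.
- The arm moves only by the shell command python3 -m handwheel 'ROWS' [FORCE]. ROWS is text: rows parted by semicolons, each of 7 numbers parted by spaces: the finger opening in cm, from 0 to 8.54, then the shift along the world's x, y, z in cm, then the turn, a rotation vector about the world's x, y, z in rad. In form: fingers dx dy dz ax ay az; .... A call has 1 to 12 rows; each row is the pose to reach, as a shift and turn from the pose commanded when the call began; what a row does not reach only later rows make up. A row lasts 1/12 s, in which the tool goes at most 41.7 mm and 7.16 degrees, less where a joint would pass 70% of its speed; a pose out of reach is approached as far as the arm can. A call with a gripper value outside its range is refused whole. The fingers move at their own pace and stop on an object; FORCE is the grip in N (left out, the last holds). Time passes only in rows, so rows that repeat a pose let the fingers close. It gives the time, the measured TCP pose, the force and the opening at its end, in the units of the state.
- sense(): the state, without advancing time (a new reading comes with each control period).
- read_camera(name): name is "side" or "top" or "wrist"; returns the picture (384x512x3 uint8, blue, green, red); there is no depth.
- calibration(name): a dict with "fov_y" (degrees; the focal length in pixels is half the picture's height over the tangent of half this angle, whatever the lens; pixels are square), "cx", "cy" (the principal point, pixels), "camera_from_world" (4x4, takes a point from world to camera coordinates); the wrist camera has in their place "hand_eye" (4x4, takes a point from camera to tool coordinates, whose origin is the TCP and whose axes are the flange's). Camera axes: x right, y down, z forward; pixel columns grow to the right and rows downward; lengths in mm; the calibration is good to about 2 mm. The wrist camera is an equidistant fisheye: a pixel r from the principal point sees the ray r / f radians off the axis. A picture is of the moment at which its call begins: read the wrist's pose just before it. calibration takes no time and is no camera call.
- finish_job(): hands the job in, once; it reports no verdict.
The state is a dict: "clock": time; "q": joint angles; "joint_velocities": joint speeds; "joint_torque": joint torques, N m; "tcp_pos": TCP position; "ee_rot": TCP orientation; "ft_force": force on the tool from outside, world axes, zero at the start; "moment": the same for the moment, N m; "width": finger opening in mm.
Only numpy, scipy, OpenCV 4.12 (cv2) and the standard library are available. Lean on these libraries where they do the work, as an engineer would, in place of code of your own. Each camera call takes 0.05 s, during which the arm holds its last target. There are 200 camera calls.

TASK

Set out the surgical instruments: slide the bolt beside the low grey cabinet's tray fully back by its upright tab, hook a fingertip behind the lip at the front of the tray and draw the tray out as far as it goes, then push the bolt fully home again so that it locks the tray open. Only push and pull with the fingertips: pinch and lift nothing, do not touch the instruments that ride on the tray, and leave everything else standing where it is.

Things in the scene. Friction and masses are not known exactly. Their poses are not given: they have to be found in the camera images.
- instrument_cabinet: Low grey cabinet (170 mm deep, 190 wide, 58 high) with a clear window in its top, fixed to the table, turned by up to 0.25 rad. Origin: centre of its underside; its front looks along its own -x (front face at x = -85 mm), +y is to the robot's left, z up. A bolt slides along the cabinet's own y on a sill in front of it at the right (x = -125 mm, y = -97 to -153 mm).
- tray (a joint): How far the steel tray is drawn out along the cabinet's own -x, in m: 0 shut (starts at 0 to 2 mm), 0.100 at its stop, where it stays when let go. About 1.5 N of friction plus 8 N per m/s. While home, the bolt's rod sits in a notch of the tray's right wall and blocks it; a second notch meets the rod when the tray is within 3 mm of its stop.
- lip_back (a point): Top middle of the inner (cabinet-side) face of the lip across the tray's front; moves with the tray (x = -138 mm, z = 35 mm in the cabinet's frame when shut). The lip is 160 mm wide along y, 6 mm thick (towards -x from here), top at 37 mm above the table. A fingertip pulls this face along the cabinet's -x.
- lip_channel (a point): Middle of the floor (16 mm above the table) of the open channel behind the lip; moves with the tray. The channel is 48 mm wide along the cabinet's x, from the lip (24 mm ahead of this point) to the tray's 50 mm high front panel, and 152 mm long along y; a fingertip fits down into it. The home bolt's nose juts 10 mm into its right end.
- bolt (a joint): How far the bolt is withdrawn, in m: 0 home (starts at 0 to 2 mm), 0.026 fully back. It grows along the cabinet's own -y (to the right). About 1.5 N of friction plus 5 N per m/s; it stays where it is left. Its rod (8 mm thick, round nosed, 29 mm above the table) is clear of the tray's wall beyond 0.016.
- bolt_tab (a point): Top middle of the bolt's upright tab, 60 mm above the table; moves with the bolt (y = -112.5 mm in the cabinet's frame when home). The tab is a plate 6 mm thick along the cabinet's y, 22 mm wide along x. The bolt's guide lugs, the tray's wall and its lip beside it are lower than 39 mm: a fingertip at 42 mm can push its inner face to the right (back) or its outer face to the left (home).
- tray_floor (a point): Point on the tray's floor (16 mm above the table), moves with the tray; z up.
- scissors: Small steel scissors, 121 x 47 x 5 mm, loose on the tray's floor behind its front panel, seen through the window; must ride out untouched. Origin: centre of the underside.
- fine_forceps: Fine steel forceps, 116 x 12 x 9 mm, loose on the tray's floor behind the scissors; must ride out untouched. Origin: centre of the underside.
- tube_rack: Bystander: blue rack of small tubes, 62 x 200 x 47 mm, in front of the tray on the robot's side. Origin: centre of its foot.
- tube_50: Bystander: standing tube with a blue cap, 34 mm across, 110 mm high, near the right front. Origin: centre of its foot.
- vial_1: Bystander: small vial with a grey cap, 22 mm across, 51 mm high, left of the cabinet. Origin: centre of its foot.
- vial_2: Bystander: small vial with a red cap, 22 mm across, 51 mm high, right front. Origin: centre of its foot.
- wash_bottle: Bystander, heavy, does not move: wash bottle with a bent spout, 66 x 109 mm, 201 mm high, behind the cabinet to the left. Origin: centre of its foot.

How it is judged:
By the outcome, as a careful person would: the job done as asked, in the order asked, and still so for the second after the job is handed in, with the robot touching nothing.
It also fails if it takes over 48 s, if anything falls off the work surface, if the arm or the gripper's body presses on something with over 40 N, if the wrist force passes 120 N, or if a joint passes its speed limit or range.

## Working session

There is one attempt and no reset: what is moved stays moved. The work goes in short steps, Python scripts to look and compute and a shell command to move; the robot and the scene stay as the last step left them, time stands still between calls to the robot, and variables do not carry over. Pictures are saved under pics/ and viewed, about 8 in all and at most 12, crops included, and the job is handed in when it is done.

```bash
ls; mkdir -p pics; python3 - <<'E'
from plant import *
import cv2,numpy as np
s=sense();print(s)
for n in("top","side","wrist"):
    print(n,{k:np.round(v,3).tolist() for k,v in calibration(n).items()})
    cv2.imwrite(f"pics/{n}0.png",read_camera(n))
try:
    import plant;print([x for x in dir(plant) if x[0]!='_'])
except Exception as e:print(e)
a,b=[cv2.imread(f"pics/{n}0.png") for n in("top","side")]
E
```

```text
pics
{'clock': 0.0, 'q': array([-1.38258990e+00,  1.24519546e-01,  1.65170517e+00, -2.59433661e-05,
        1.36748428e+00, -8.25952503e-02]), 'joint_velocities': array([ 1.32697637e-03, -1.19426408e-04, -2.62029373e-03,  8.26529852e-05,
        6.09816998e-04, -1.11888005e-03]), 'joint_torque': array([-1.09288353e-04, -4.23615503e+01, -3.65453625e+01, -6.64088680e-05,
        6.96933988e-03, -1.31690115e-05]), 'tcp_pos': array([ 173.72308555, -625.67846365,  215.42527732]), 'ee_rot': array([ 9.90846392e-01,  1.34990024e-01, -6.85353664e-05, -1.05602495e-03]), 'ft_force': array([ 0.22008332, -0.02453479,  0.557133  ]), 'moment': array([-0.0432608 ,  0.00849561, -0.01217477]), 'width': 85.39371605774015}
top {'fov_y': 54.567, 'cx': 254.49, 'cy': 187.038, 'camera_from_world': [[0.003, -1.0, -0.0, -178.072], [-0.99, -0.003, -0.143, 576.293], [0.143, 0.001, -0.99, 953.707], [0.0, 0.0, 0.0, 1.0]]}
side {'fov_y': 46.617, 'cx': 249.618, 'cy': 185.541, 'camera_from_world': [[-0.905, -0.425, 0.025, 424.583], [-0.266, 0.52, -0.812, 279.614], [0.332, -0.741, -0.583, 838.527], [0.0, 0.0, 0.0, 1.0]]}
wrist {'fov_y': 65.706, 'cx': 252.855, 'cy': 189.343, 'hand_eye': [[-0.0, -0.95, -0.311, 78.952], [1.0, -0.0, 0.0, 0.322], [-0.0, -0.311, 0.95, -156.159], [0.0, 0.0, 0.0, 1.0]]}
['Unreachable', 'calibration', 'finger_overhang', 'finish_job', 'read_camera', 'sense']
```

View pics/top0.png

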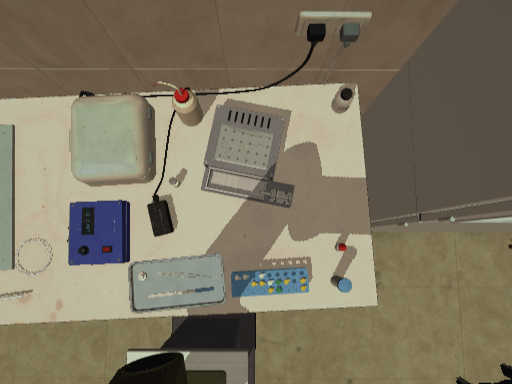

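View pics/side0.png

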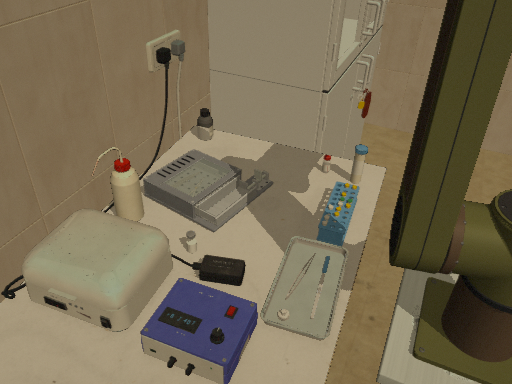

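The top view shows the cabinet at about (248,140), turned slightly. The lip and channel lie along the row from (205,185) to (270,200), and the bolt sill is near (280,192). The rack is at (270,280). Next I'll enlarge the cabinet.

```bash
python3 - <<'E'
import cv2
a=cv2.imread("pics/top0.png")[92:217,190:310]
cv2.imwrite("pics/crop1.png",cv2.resize(a,None,fx=4.8,fy=4.8,interpolation=cv2.INTER_CUBIC))
E
```

```text
(no output)
```

View pics/crop1.png

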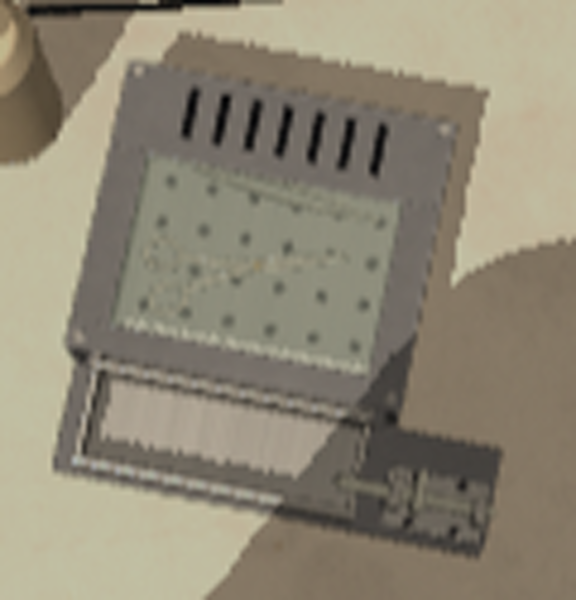

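The crop shows the cabinet's top corners at (128,65), (458,125), (395,420) and (68,345). The lip's front corner is at (55,468), and the bolt and its tab are around (415,490). I'll fit the pose from the corners.

```bash
cat > h.py <<'E'
from plant import *
import cv2,numpy as np
def ray_fixed(n,u,v,z):
    c=calibration(n);f=192/np.tan(np.radians(c["fov_y"]/2));T=np.array(c["camera_from_world"]);R=T[:3,:3]
    o=-R.T@T[:3,3];d=R.T@np.array([(u-c["cx"])/f,(v-c["cy"])/f,1]);return o+d*(z-o[2])/d[2]
def proj_fixed(n,P):
    c=calibration(n);f=192/np.tan(np.radians(c["fov_y"]/2));T=np.array(c["camera_from_world"])
    p=T[:3,:3]@P+T[:3,3];return np.array([c["cx"]+f*p[0]/p[2],c["cy"]+f*p[1]/p[2]])
from scipy.spatial.transform import Rotation as Ro
def wr(pos,q):
    H=np.array(calibration("wrist")["hand_eye"]);R=Ro.from_quat(q).as_matrix();return R@H[:3,:3],R@H[:3,3]+pos
def ray_wrist(u,v,z,pos,q):
    c=calibration("wrist");f=192/np.tan(np.radians(c["fov_y"]/2));R,o=wr(pos,q)
    a=np.array([u-c["cx"],v-c["cy"]]);r=np.hypot(*a);t=r/f
    d=R@np.array([*(np.sin(t)*a/max(r,1e-9)),np.cos(t)]);return o+d*(z-o[2])/d[2]
def proj_wrist(P,pos,q):
    c=calibration("wrist");f=192/np.tan(np.radians(c["fov_y"]/2));R,o=wr(pos,q)
    p=R.T@(P-o);a=p[:2];t=np.arctan2(np.hypot(*a),p[2]);return np.array([c["cx"],c["cy"]])+f*t*a/np.hypot(*a)
def cab(c,th,x,y,z):
    return np.array([c[0]+np.cos(th)*x-np.sin(th)*y,c[1]+np.sin(th)*x+np.cos(th)*y,z])
def fit(loc,W):
    l=np.array(loc)[:,:2];w=np.array(W)[:,:2];lm,wm=l.mean(0),w.mean(0)
    a=(l-lm)@[1,1j];b=(w-wm)@[1,1j];th=np.angle((b*a.conj()).sum())
    c=wm-Ro.from_euler('z',th).as_matrix()[:2,:2]@lm
    return c,th,[np.round(W[i][:2]-cab(c,th,*loc[i])[:2],1).tolist() for i in range(len(loc))]
E
python3 - <<'E'
from h import *
px=[(128,65),(458,125),(395,420),(68,345)]
loc=[(85,95,58),(85,-95,58),(-85,-95,58),(-85,95,58)]
W=[ray_fixed("top",190+(u+.5)/4.8-.5,92+(v+.5)/4.8-.5,58) for u,v in px]
c,th,r=fit(loc,W);print(c,th,r)
for n,p in dict(tab=(-125,-112.5,60),lip=(-138,0,35),chan=(-114,0,16)).items():
    P=cab(c,th,*p);print(n,P.round(1))
print(finger_overhang() if callable(finger_overhang) else finger_overhang)
q=sense()["ee_rot"];print(Ro.from_quat(q).as_matrix().round(3))
for p in[(353,283),(341,246),(270,283),(176,182)]:print(p,ray_fixed("top",*p,40).round())
E
```

```text
[ 698.87321285 -148.52250043] -0.20196575895493488 [[-2.5, 0.5], [0.9, 0.4], [-0.9, 2.4], [2.5, -3.3]]
tab [ 553.8 -233.7   60. ]
lip [ 563.7 -120.8   35. ]
chan [ 587.2 -125.7   16. ]
14.0
[[ 0.964  0.268 -0.   ]
 [ 0.268 -0.964  0.002]
 [ 0.    -0.002 -1.   ]]
(353, 283) [ 328. -431.   40.]
(341, 246) [ 422. -403.   40.]
(270, 283) [ 327. -217.   40.]
(176, 182) [590.  34.  40.]
```

```bash
python3 -m handwheel '0 19 20 2 0 0 -0.235; 0 19 20 2 0 0 -0.235; 0 19 20 2 0 0 -0.235; 0 19 20 2 0 0 -0.235; 0 19 20 2 0 0 -0.235; 0 19 20 2 0 0 -0.235; 0 19 20 2 0 0 -0.235; 0 19 20 2 0 0 -0.235; 0 19 20 2 0 0 -0.235' 30; python3 -m handwheel '0 19 21 -2 0 0 -0.235; 0 19 21 -2 0 0 -0.235; 0 19 21 -2 0 0 -0.235; 0 19 21 -2 0 0 -0.235; 0 19 21 -2 0 0 -0.235; 0 19 21 -2 0 0 -0.235; 0 19 21 -2 0 0 -0.235; 0 19 21 -2 0 0 -0.235; 0 19 21 -2 0 0 -0.235; 0 19 21 -2 0 0 -0.235'; python3 - <<'E'
from h import *
s=sense();im=read_camera("wrist");np.savez("w1.npz",p=s["tcp_pos"],q=s["ee_rot"]);cv2.imwrite("pics/w1.png",cv2.resize(im,None,fx=1.5,fy=1.5,interpolation=cv2.INTER_CUBIC))
print(s["tcp_pos"],s["width"],Ro.from_quat(s["ee_rot"]).as_matrix().round(3))
E
```

```text
clock: 0.9
tcp_pos: [364.6, -425.3, 236.7]
ee_rot: [1.0, 0.019, -0.0, 0.0]
ft_force: [-0.5, -1.2, 0.0]
width: -0.1
clock: 1.73
tcp_pos: [553.3, -217.4, 216.2]
ee_rot: [0.995, -0.1, -0.001, 0.0]
ft_force: [0.6, -0.3, 0.3]
width: 0.1
[ 553.3256643  -217.43173029  216.17085907] 0.05427495736691467 [[ 0.98  -0.199 -0.001]
 [-0.199 -0.98  -0.   ]
 [-0.001  0.    -1.   ]]
```

View pics/w1.png

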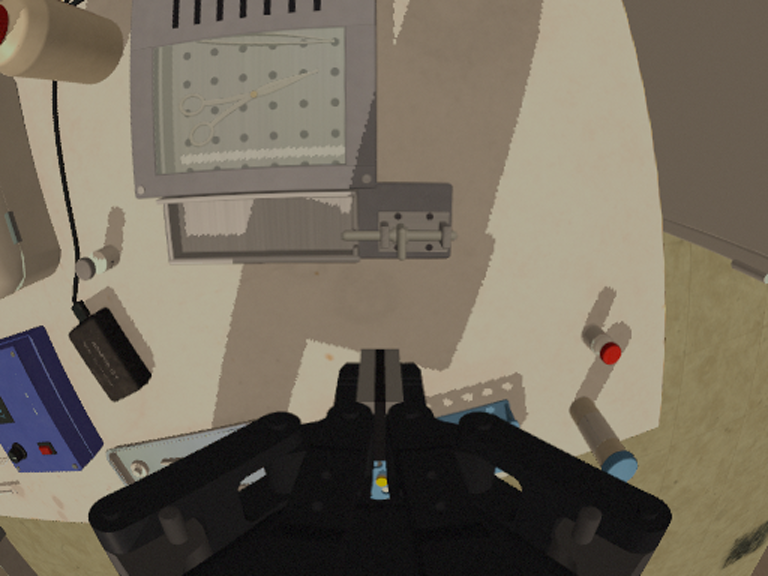

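The wrist view lines up with the cabinet. The front top corners are at (136,195) and (376,187), and the lip's front edge runs from (168,263) to (358,263). The bolt tab is at about (402,245). The left finger group shows the tips at (380,350).

```bash
python3 - <<'E'
from h import *
d=np.load("w1.npz");p,q=d["p"],d["q"]
px=[(136,195),(376,187),(168,263),(358,263)]
loc=[(-85,95,58),(-85,-95,58),(-144,80,37),(-144,-80,37)]
W=[ray_wrist((u+.5)/1.5-.5,(v+.5)/1.5-.5,l[2],p,q) for (u,v),l in zip(px,loc)]
c,th,r=fit(loc,W);print(c,th,r)
for n,l in dict(tab=(-125,-112.5,60),tabbase=(-125,-112.5,38),lip=(-138,0,35),tip=None).items():
    P=cab(c,th,*l) if l else p-[0,0,14];print(n,P.round(1),(proj_wrist(P,p,q)*1.5).round())
im=cv2.imread("pics/w1.png")[170:280,330:470];cv2.imwrite("pics/w1c.png",cv2.resize(im,None,fx=5,fy=5,interpolation=cv2.INTER_CUBIC))
E
```

```text
[ 702.22526042 -150.77512046] -0.2099528566063051 [[0.6, -1.8], [1.5, 0.6], [-1.0, 1.3], [-1.2, -0.1]]
tab [ 556.5 -234.8   60. ] [401. 245.]
tabbase [ 556.5 -234.8   38. ] [400. 238.]
lip [ 567.3 -122.    35. ] [258. 253.]
tip [ 553.3 -217.4  202.2] [378. 337.]
```

View pics/w1c.png

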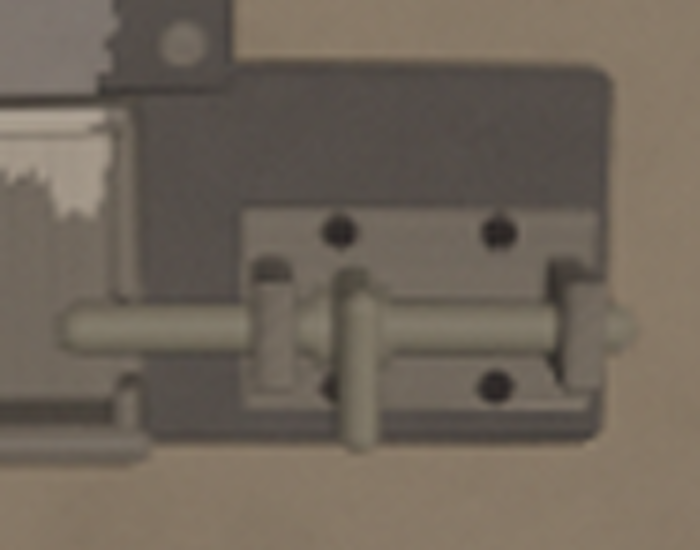

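```bash
python3 - <<'E'
from h import *
d=np.load("w1.npz");p,q=d["p"],d["q"];R=Ro.from_quat(q).as_matrix()
for x in(-11,0,11):
  for z in(0,7,14):
    print(x,z,[(proj_wrist(p+R@[x,y,z],p,q)*1.5).round().tolist() for y in(-14.5,14.5)])
c=np.array([702.2,-150.8]);th=-.207
for n,l in dict(pre=(-125,-85,0),contact=(-125,-95,0),back=(-125,-121,0)).items():print(n,(cab(c,th,*l)-p).round(1))
E
```

```text
-11 0 [[342.0, 376.0], [414.0, 376.0]]
-11 7 [[343.0, 368.0], [413.0, 368.0]]
-11 14 [[344.0, 360.0], [412.0, 360.0]]
0 0 [[341.0, 352.0], [415.0, 352.0]]
0 7 [[342.0, 344.0], [413.0, 344.0]]
0 14 [[343.0, 337.0], [412.0, 337.0]]
11 0 [[340.0, 327.0], [416.0, 327.0]]
11 7 [[341.0, 319.0], [414.0, 319.0]]
11 14 [[343.0, 313.0], [413.0, 313.0]]
pre [   9.1    9.1 -216.2]
contact [   7.    -0.6 -216.2]
back [   1.7  -26.1 -216.2]
```

```bash
python3 - <<'E'
from h import *
im=cv2.imread("pics/w1.png")[320:440,310:450];cv2.imwrite("pics/w1d.png",cv2.resize(im,None,fx=4,fy=4,interpolation=cv2.INTER_CUBIC))
E
```

```text
(no output)
```

View pics/w1d.png

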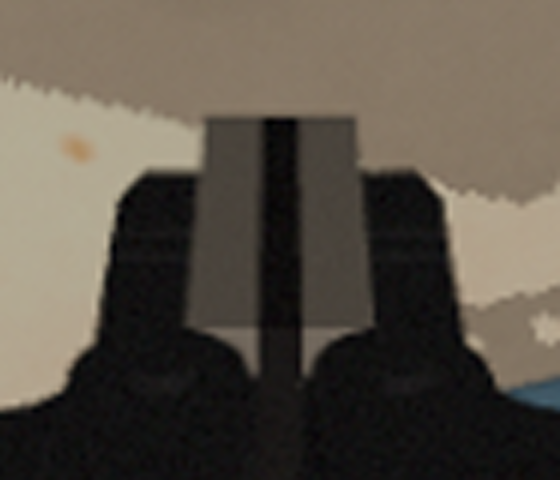

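The wrist view puts the pad tips about 17 mm further toward the robot than the stated geometry does. I'll check this with the fixed cameras from a safe height.

```bash
python3 -m handwheel '0 1 1.4 -6 0 0 0; 0 1 1.4 -13.6 0 0 0; 0 1 1.4 -13.6 0 0 0; 0 1 1.4 -13.6 0 0 0; 0 1 1.4 -13.6 0 0 0; 0 1 1.4 -13.6 0 0 0'; python3 - <<'E'
from h import *
s=sense();p=s["tcp_pos"];q=s["ee_rot"];print(p)
R=Ro.from_quat(q).as_matrix()
side=read_camera("side");top=read_camera("top")
out=[]
for n,im in(("side",side),("top",top)):
    cv2.imwrite(f"pics/{n}1.png",im)
    t=proj_fixed(n,p+[0,0,-14]);u0,v0=(t-[30,40]).astype(int)
    K=7;c=cv2.resize(im[v0:v0+80,u0:u0+56],None,fx=K,fy=K,interpolation=cv2.INTER_CUBIC)
    for x in(-11,11):
      for y in(-8,8):
        uv=proj_fixed(n,p+R@[x,y,14]);cv2.circle(c,tuple(int(v) for v in ((uv-[u0,v0]+.5)*K)),4,(0,0,255) if x<0 else (0,255,0),1)
    out.append(c)
cv2.imwrite("pics/tip1.png",np.hstack(out))
E
```

```text
clock: 2.28
tcp_pos: [563.6, -203.6, 81.4]
ee_rot: [0.995, -0.1, -0.0, 0.0]
ft_force: [0.3, -0.8, 1.4]
width: 0.1
[ 563.61497179 -203.58614672   81.3998687 ]
```

View pics/tip1.png

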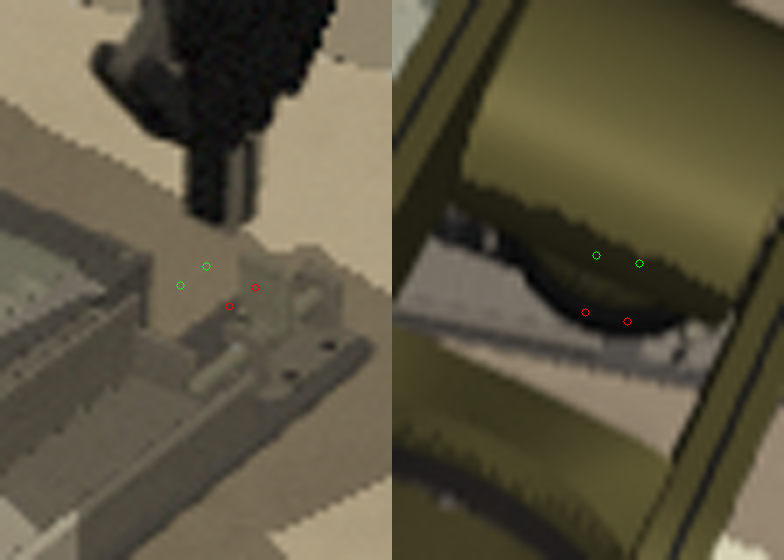

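```bash
python3 - <<'E'
from h import *
s=sense();p=s["tcp_pos"];R=Ro.from_quat(s["ee_rot"]).as_matrix();print(p,s["joint_velocities"].round(3),s["width"])
t=proj_fixed("side",p+[0,0,-14]);o=(t-[30,40]).astype(int)
for x in(-17,-11,-6,0):
  for z in(14,5,-3,-10,-19):
    print(x,z,((proj_fixed("side",p+R@[x,0,z])-o+.5)*7).round(),(proj_wrist(p+R@[x+11,0,z],p,s["ee_rot"])*1.5).round())
w=read_camera("wrist");cv2.imwrite("pics/w2.png",cv2.resize(w,None,fx=1.5,fy=1.5,interpolation=cv2.INTER_CUBIC))
E
```

```text
[ 565.76673627 -204.07819943   84.33336715] [ 0.006 -0.012 -0.009  0.001 -0.003 -0.001] -0.07708007965627753
-17 14 [258. 301.] [378. 350.]
-17 5 [259. 281.] [378. 360.]
-17 -3 [260. 262.] [378. 369.]
-17 -10 [260. 246.] [378. 378.]
-17 -19 [261. 225.] [378. 391.]
-11 14 [245. 295.] [378. 337.]
-11 5 [245. 275.] [378. 347.]
-11 -3 [246. 256.] [378. 356.]
-11 -10 [247. 240.] [378. 364.]
-11 -19 [248. 219.] [378. 377.]
-6 14 [234. 290.] [378. 326.]
-6 5 [234. 270.] [378. 335.]
-6 -3 [235. 251.] [378. 344.]
-6 -10 [236. 235.] [378. 352.]
-6 -19 [236. 214.] [378. 364.]
0 14 [220. 285.] [378. 313.]
0 5 [221. 264.] [378. 322.]
0 -3 [222. 246.] [378. 330.]
0 -10 [222. 229.] [378. 338.]
0 -19 [223. 208.] [377. 349.]
```

View pics/w2.png

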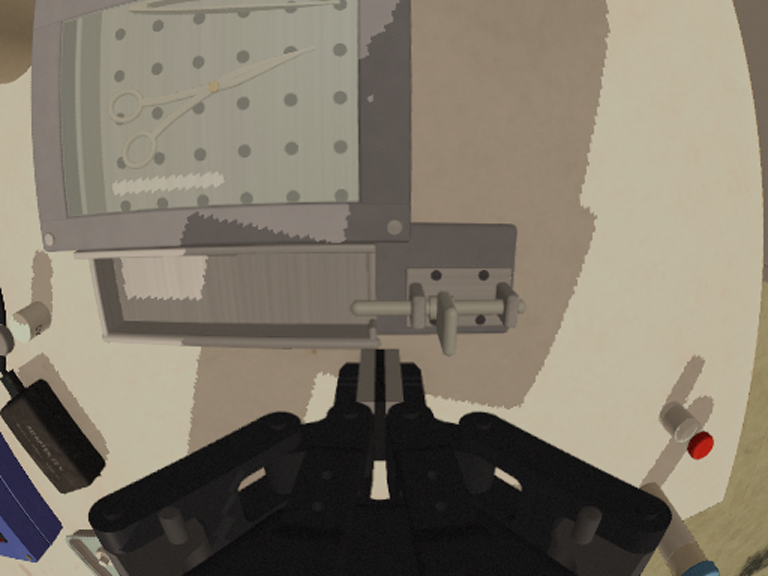

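```bash
python3 - <<'E'
from h import *
s=sense();p=s["tcp_pos"];q=s["ee_rot"];print(p)
px=[(43,250),(410,242),(103,342),(380,346)]
loc=[(-85,95,58),(-85,-95,58),(-144,80,37),(-144,-80,37)]
for dz in(-20,0,20):
  pp=p+[0,0,dz]
  W=[ray_wrist((u+.5)/1.5-.5,(v+.5)/1.5-.5,l[2],pp,q) for (u,v),l in zip(px,loc)]
  c,th,r=fit(loc,W);print(dz,c,th,r)
E
python3 -m handwheel '0 -3 0 0 0 0 0; 0 -6.7 0 0 0 0 0; 0 -6.7 0 -2 0 0 0; 0 -6.7 0 -4 0 0 0; 0 -6.7 0 -4.5 0 0 0; 0 -6.7 0 -5 0 0 0;0 -6.7 0 -5 0 0 0'
```

```text
[ 565.97119334 -203.95091079   84.58790933]
-20 [ 707.860652   -158.74298015] -0.1957029693254432 [[-4.1, -10.7], [-0.7, 11.2], [0.3, -6.9], [4.5, 6.5]]
0 [ 702.65040417 -148.9592556 ] -0.19400668279047723 [[0.9, -0.8], [-0.2, 1.0], [-0.9, 1.0], [0.2, -1.2]]
20 [ 697.43289327 -139.21107792] -0.19262725482298557 [[5.8, 9.2], [0.3, -9.1], [-2.0, 8.9], [-4.1, -8.9]]
clock: 3.02
tcp_pos: [497.6, -202.7, 31.5]
ee_rot: [0.995, -0.099, 0.001, 0.0]
ft_force: [0.1, -0.4, -0.3]
width: -0.2
```

```bash
python3 -m handwheel '0 0 0 -0.5 0 0 0; 0 0 0 -1 0 0 0; 0 0 0 -1 0 0 0'; python3 -m handwheel '0 0 0 -0.4 0 0 0; 0 0 0 -0.4 0 0 0';python3 -c "
from h import *
s=sense();print(s['tcp_pos'],s['ft_force'])
cv2.imwrite('pics/side2.png',cv2.resize(read_camera('side')[130:280,140:320],None,fx=4,fy=4,interpolation=cv2.INTER_CUBIC))"
```

```text
clock: 3.27
tcp_pos: [496.9, -202.2, 20.3]
ee_rot: [0.995, -0.099, -0.0, -0.0]
ft_force: [-1.0, 0.5, -0.2]
width: -0.1
clock: 3.43
tcp_pos: [496.6, -202.1, 16.2]
ee_rot: [0.995, -0.099, -0.0, -0.0]
ft_force: [1.3, -0.6, -0.3]
width: -0.2
[ 496.63773169 -202.13380222   16.16899856] [ 1.30720814 -0.59738387 -0.32544163]
```

View pics/side2.png

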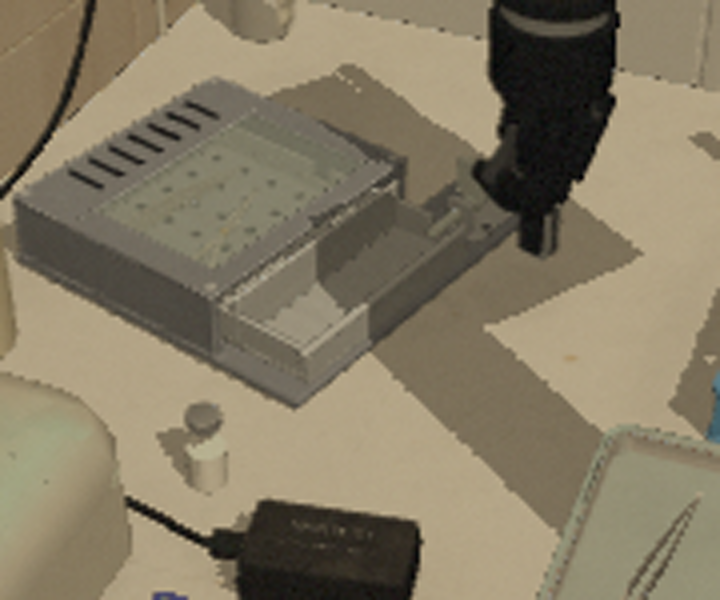

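Eight pictures have been viewed so far. The tip is at crop (540,255), with no contact yet. I'll keep feeling downward.

```bash
python3 -m handwheel '0 0 0 -0.4 0 0 0; 0 0 0 -0.4 0 0 0'; python3 -m handwheel '0 0 0 -0.3 0 0 0; 0 0 0 -0.3 0 0 0';python3 -c "
from h import *
for z in(0,5,10,15,20,25,30):print(z,ray_fixed('side',275,193.75,z).round(1))"
```

```text
clock: 3.65
tcp_pos: [496.5, -202.1, 12.1]
ee_rot: [0.995, -0.099, -0.0, -0.0]
ft_force: [-0.3, -0.1, -0.8]
width: 0.5
clock: 3.82
tcp_pos: [496.5, -202.1, 9.2]
ee_rot: [0.995, -0.099, -0.0, -0.0]
ft_force: [0.0, -0.1, -0.3]
width: -0.3
0 [ 505.9 -237.1    0. ]
5 [ 503.6 -230.7    5. ]
10 [ 501.3 -224.4   10. ]
15 [ 499.  -218.1   15. ]
20 [ 496.7 -211.7   20. ]
25 [ 494.4 -205.4   25. ]
30 [ 492.1 -199.    30. ]
```

```bash
python3 -m handwheel '0 0 0 -0.6 0 0 0; 0 0 0 -1.2 0 0 0;0 0 0 -1.2 0 0 0'; for i in 1; do python3 -m handwheel '0 0 0 -0.2 0 0 0; 0 0 0 -0.2 0 0 0'; done; python3 -m handwheel '0 0 0 -0.2 0 0 0; 0 0 0 -0.2 0 0 0'; python3 -m handwheel '0 0 0 -0.2 0 0 0; 0 0 0 -0.2 0 0 0'
```

```text
clock: 4.07
tcp_pos: [495.7, -201.7, -3.9]
ee_rot: [0.995, -0.099, -0.001, -0.001]
ft_force: [-0.7, 1.0, -0.7]
width: 0.4
clock: 4.23
tcp_pos: [496.5, -202.1, -4.8]
ee_rot: [0.995, -0.099, -0.0, -0.0]
ft_force: [-0.9, 0.0, 0.0]
width: -0.2
clock: 4.4
tcp_pos: [496.8, -202.3, -6.5]
ee_rot: [0.995, -0.099, -0.0, -0.0]
ft_force: [-0.5, 0.5, -0.1]
width: -0.3
clock: 4.57
tcp_pos: [496.7, -202.2, -8.5]
ee_rot: [0.995, -0.099, -0.0, -0.0]
ft_force: [0.1, 1.1, 0.1]
width: -0.0
```

```bash
python3 -m handwheel '0 0 0 -0.2 0 0 0; 0 0 0 -0.2 0 0 0'|grep -E 'tcp|ft'; python3 -m handwheel '0 0 0 -0.2 0 0 0; 0 0 0 -0.2 0 0 0'|grep -E 'tcp|ft';  python3 -m handwheel '0 0 0 -0.2 0 0 0; 0 0 0 -0.2 0 0 0'|grep -E 'tcp|ft'
```

```text
tcp_pos: [496.6, -202.2, -10.6]
ft_force: [-0.7, 0.5, -1.1]
tcp_pos: [496.6, -202.2, -12.6]
ft_force: [-0.2, 0.2, -0.3]
tcp_pos: [496.9, -202.3, -14.4]
ft_force: [0.4, -0.5, -0.8]
```

```bash
python3 -m handwheel '0 0 0 -0.2 0 0 0; 0 0 0 -0.2 0 0 0'|grep -E 'tcp|ft'; python3 -m handwheel '0 0 0 -0.2 0 0 0; 0 0 0 -0.2 0 0 0'|grep -E 'tcp|ft'; python3 -c "
from h import *
im=read_camera('side');cv2.imwrite('pics/side3.png',cv2.resize(im[150:230,235:335],None,fx=6,fy=6,interpolation=cv2.INTER_CUBIC))"
```

```text
tcp_pos: [497.0, -202.4, -14.6]
ft_force: [-5.4, 2.2, 11.7]
tcp_pos: [497.0, -202.4, -14.7]
ft_force: [-11.8, 5.7, 26.6]
```

View pics/side3.png

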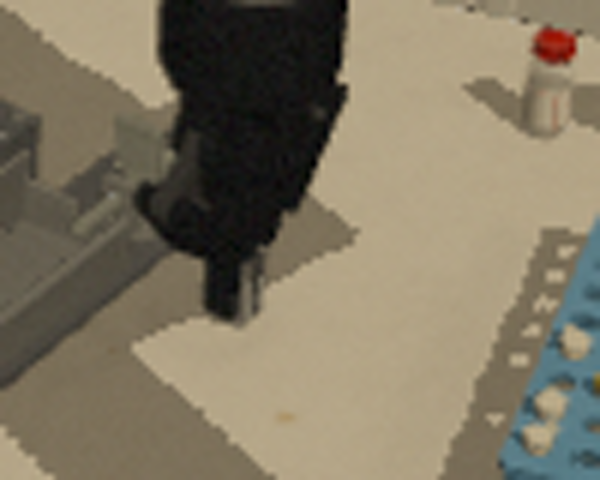

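Contact came at a TCP z of −14.6 mm, so the real tips are about 14.5 mm above the reported TCP, the opposite of the stated overhang. From here on I'll use tip z = TCP z + 14.5.

```bash
python3 -m handwheel '0 0 0 4 0 0 0; 0 0 0 8 0 0 0; 0 0 0 8 0 0 0; 0 0 0 8 0 0 0'|grep -E 'tcp|ft'; python3 - <<'E'
from h import *
s=sense();p=s["tcp_pos"]
print(ray_fixed("side",235+.5+235/6-.5,150+320/6,0).round(1),p)
c=np.array([702.5,-149.8]);th=-.2
for n,l in dict(pre=(-125,-82,0),contact=(-125,-97,0)).items():print(n,(cab(c,th,*l)-p).round(1))
d=np.load("w1.npz")
print([ray_wrist(402/1.5,v/1.5,60,d["p"],d["q"]).round(1) for v in(228,243,259)],cab(c,th,-125,-112.5,60))
E
```

```text
tcp_pos: [499.3, -203.5, 65.3]
ft_force: [1.1, 0.0, -0.9]
[ 492.  -197.8    0. ] [ 499.30656072 -203.5404391    65.31479304]
pre [ 64.4  -1.8 -65.3]
contact [ 61.4 -16.5 -65.3]
[array([ 568.4, -237.8,   60. ]), array([ 557.6, -235.7,   60. ]), array([ 545.9, -233.5,   60. ])] [ 557.64137806 -235.22382366   60.        ]
```

```bash
python3 -m handwheel '0 3.2 0.1 0 0 0 0; 0 6.4 0.1 0 0 0 0; 0 6.4 0.1 0 0 0 0; 0 6.4 0.1 -1.5 0 0 0; 0 6.4 0.1 -3.2 0 0 0; 0 6.4 0.1 -3.2 0 0 0; 0 6.4 0.1 -3.2 0 0 0'; python3 -c "
from h import *
im=read_camera('wrist');cv2.imwrite('pics/w3.png',cv2.resize(im[150:280,130:430],None,fx=2.6,fy=2.6,interpolation=cv2.INTER_CUBIC))"
```

```text
clock: 6.37
tcp_pos: [558.7, -200.4, 27.2]
ee_rot: [0.995, -0.099, -0.003, -0.001]
ft_force: [-0.2, 0.6, -0.1]
width: -0.0
```

View pics/w3.png

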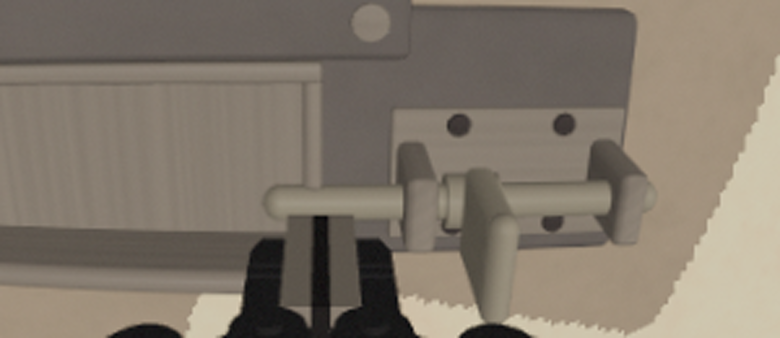

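The fingertip stands inside the tab and above the rod, clear of the lug at crop (420,190). Now I'll push right along the cabinet's −y.

```bash
python3 -m handwheel '0 0.2 0 0.2 0 0 0; 0 0.1 -0.5 0.2 0 0 0; 0 0 -1 0.2 0 0 0; 0 -0.1 -1.5 0.2 0 0 0; 0 -0.2 -2 0.2 0 0 0; 0 -0.3 -2.5 0.2 0 0 0; 0 -0.4 -3 0.2 0 0 0'; python3 -m handwheel '0 -0.08 -0.4 0 0 0 0; 0 -0.16 -0.8 0 0 0 0; 0 -0.16 -0.8 0 0 0 0'|grep -E 'tcp|ft'; python3 -m handwheel '0 -0.08 -0.4 0 0 0 0; 0 -0.08 -0.4 0 0 0 0'|grep -E 'tcp|ft'
```

```text
clock: 7.0
tcp_pos: [557.1, -231.9, 32.2]
ee_rot: [0.995, -0.1, 0.0, -0.0]
ft_force: [0.9, 1.5, 1.9]
width: 0.1
tcp_pos: [555.0, -240.2, 31.7]
ft_force: [0.6, 0.1, 0.7]
tcp_pos: [554.3, -242.9, 31.5]
ft_force: [1.0, 3.9, 1.0]
```

```bash
for i in 1; do python3 -m handwheel '0 -0.06 -0.3 0 0 0 0; 0 -0.06 -0.3 0 0 0 0'|grep -E 'tcp|ft';done; python3 -m handwheel '0 -0.06 -0.3 0 0 0 0; 0 -0.06 -0.3 0 0 0 0'|grep -E 'tcp|ft'
```

```text
tcp_pos: [554.3, -243.2, 31.5]
ft_force: [3.9, 11.7, 3.5]
tcp_pos: [554.3, -243.5, 31.4]
ft_force: [6.0, 20.8, 4.2]
```

```bash
python3 -m handwheel '0 0.3 1.4 0 0 0 0; 0 0.3 1.4 3.5 0 0 0; 0 0.3 1.4 3.5 0 0 0; 0 2.2 5 3.5 0 0 0; 0 3.45 9 3.5 0 0 0; 0 3.5 12 3.5 0 0 0; 0 3.5 12 3.5 0 0 0; 0 3.5 12 3.5 0 0 0'; python3 - <<'E'
from h import *
s=sense();p=s["tcp_pos"];q=s["ee_rot"];print(p)
im=read_camera('wrist');cv2.imwrite('pics/w4.png',cv2.resize(im,None,fx=1.5,fy=1.5,interpolation=cv2.INTER_CUBIC))
c=np.array([702.5,-149.8]);th=-.2
print((cab(c,th,-116,0,8)-p).round(1))
for n,l in dict(tab0=(-125,-112.5,60),tab26=(-125,-138.5,60),lip=(-138,0,35)).items():print(n,(proj_wrist(cab(c,th,*l),p,q)*1.5).round())
E
```

```text
clock: 8.42
tcp_pos: [588.3, -128.3, 66.6]
ee_rot: [0.995, -0.098, -0.0, 0.001]
ft_force: [-0.4, -0.3, -0.3]
width: -0.2
[ 588.2870944  -128.34386825   66.64444975]
[  0.5   1.6 -58.6]
tab0 [620. 357.]
tab26 [663. 354.]
lip [374. 363.]
```

View pics/w4.png

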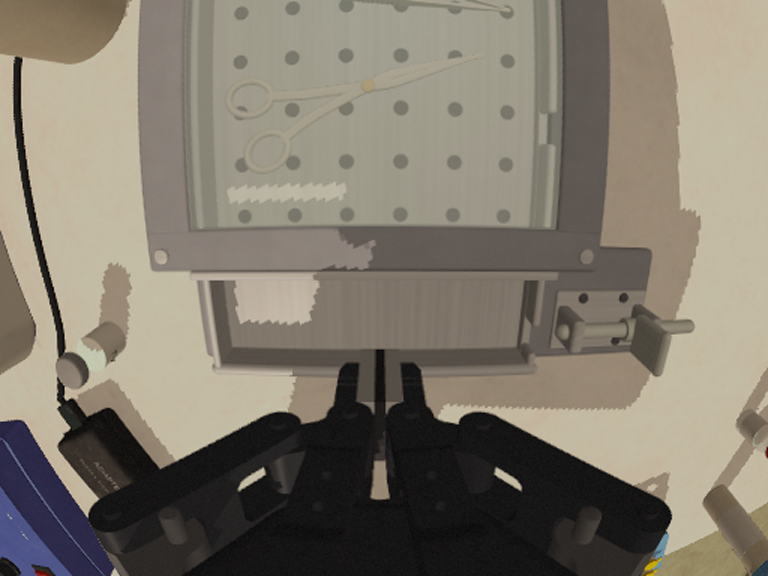

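The bolt is back, with the tab at (660,345) against a predicted 663, and the rod nose is clear of the tray wall. Now I'll descend into the channel.

```bash
python3 -m handwheel '0 0 0.1 -2 0 0 0; 0 0 0.1 -4 0 0 0; 0 0 0.1 -5 0 0 0; 0 0 0.1 -5.5 0 0 0; 0 0 0.1 -5.5 0 0 0'; python3 -m handwheel '0 0 0 0 0 0 0'|grep -E 'tcp|ft'
```

```text
clock: 8.88
tcp_pos: [587.1, -129.0, 10.2]
ee_rot: [0.995, -0.1, -0.001, -0.0]
ft_force: [0.3, -0.0, 0.0]
width: 0.6
tcp_pos: [588.5, -129.1, 12.1]
ft_force: [0.4, -0.4, -0.7]
```

```bash
python3 -m handwheel '0 -0.49 0.1 -0.3 0 0 0; 0 -0.98 0.2 -0.3 0 0 0; 0 -1.47 0.3 -0.3 0 0 0; 0 -1.96 0.4 -0.3 0 0 0; 0 -2.45 0.5 -0.3 0 0 0; 0 -2.94 0.6 -0.3 0 0 0; 0 -3.43 0.7 -0.3 0 0 0; 0 -3.92 0.8 -0.3 0 0 0; 0 -4.41 0.9 -0.3 0 0 0; 0 -4.9 1 -0.3 0 0 0'; python3 -m handwheel '0 -0.49 0.1 0 0 0 0; 0 -0.98 0.2 0 0 0 0; 0 -1.47 0.3 0 0 0 0; 0 -1.96 0.4 0 0 0 0; 0 -2.45 0.5 0 0 0 0; 0 -2.94 0.6 0 0 0 0; 0 -3.43 0.7 0 0 0 0; 0 -3.92 0.8 0 0 0 0; 0 -4.41 0.9 0 0 0 0; 0 -4.9 1 0 0 0 0; 0 -4.9 1 0 0 0 0'
```

```text
clock: 9.8
tcp_pos: [539.1, -118.3, 9.0]
ee_rot: [0.995, -0.099, 0.0, 0.0]
ft_force: [2.1, -0.9, 1.6]
width: -0.3
clock: 10.72
tcp_pos: [488.6, -107.7, 8.1]
ee_rot: [0.995, -0.1, -0.001, -0.0]
ft_force: [-1.0, -0.9, 0.3]
width: -0.4
```

Next I'll creep to the stop.

```bash
python3 -m handwheel '0 -0.3 0.06 0 0 0 0; 0 -0.6 0.12 0 0 0 0; 0 -0.6 0.12 0 0 0 0'|grep -E 'tcp|ft'; python3 -m handwheel '0 -0.3 0.06 0 0 0 0;  0 -0.3 0.06 0 0 0 0'|grep -E 'tcp|ft'; python3 -m handwheel '0 -0.3 0.06 0 0 0 0;  0 -0.3 0.06 0 0 0 0'|grep -E 'tcp|ft'
```

```text
tcp_pos: [483.2, -106.7, 8.2]
ft_force: [0.5, -1.0, -1.1]
tcp_pos: [480.6, -106.3, 8.5]
ft_force: [0.5, -0.3, 0.4]
tcp_pos: [479.3, -106.1, 9.0]
ft_force: [5.9, -0.6, -3.5]
```

```bash
python3 -m handwheel '0 -0.3 0.06 0 0 0 0;  0 -0.3 0.06 0 0 0 0'|grep -E 'tcp|ft'; python3 -m handwheel '0 -0.3 0.06 0 0 0 0;  0 -0.3 0.06 0 0 0 0'|grep -E 'tcp|ft'
```

```text
tcp_pos: [479.4, -106.3, 9.7]
ft_force: [14.2, -1.6, -9.7]
tcp_pos: [479.4, -106.4, 10.6]
ft_force: [23.2, -2.9, -15.0]
```

At the stop, with force rising and no travel. I'll ease off, lift clear, and go to the outer side of the tab.

```bash
python3 -m handwheel '0 0.9 -0.2 0 0 0 0; 0 1.8 -0.35 0 0 0 0; 0 1.8 -0.35 0 0 0 0; 0 1.8 -0.35 3 0 0 0; 0 1.8 -0.35 7 0 0 0; 0 1.8 -0.35 7 0 0 0; 0 1.8 -0.35 7 0 0 0'; python3 -m handwheel '0 1.5 -4 0 0 0 0; 0 2.5 -8 0 0 0 0; 0 4 -12 0 0 0 0; 0 5 -16 0 0 0 0; 0 5.7 -18.3 0 0 0 0; 0 5.7 -18.3 0 0 0 0; 0 5.7 -18.3 0 0 0 0'; python3 - <<'E'
from h import *
s=sense();p=s["tcp_pos"];q=s["ee_rot"];print(p)
im=read_camera('wrist');cv2.imwrite('pics/w5.png',cv2.resize(im,None,fx=1.5,fy=1.5,interpolation=cv2.INTER_CUBIC))
c=np.array([702.5,-149.8]);th=-.2
print((cab(c,th,-125,-170,31)-p).round(1))
E
```

```text
clock: 12.22
tcp_pos: [492.0, -108.8, 81.6]
ee_rot: [0.995, -0.099, 0.002, 0.001]
ft_force: [0.1, -0.4, -1.2]
width: 0.1
clock: 12.8
tcp_pos: [546.0, -291.6, 76.7]
ee_rot: [0.995, -0.1, -0.002, -0.001]
ft_force: [-0.2, 0.3, 0.9]
width: -0.4
[ 546.04799229 -291.64875741   76.73704683]
[  0.2   0.1 -45.7]
```

```bash
python3 -m handwheel '0 0 0 -2 0 0 0; 0 0 0 -4.4 0 0 0; 0 0 0 -4.4 0 0 0; 0 0 0 -4.4 0 0 0'|grep -E 'tcp|ft'; python3 -m handwheel '0 0.1 0.5 0 0 0 0; 0 0.2 1 0 0 0 0; 0 0.3 1.5 0 0 0 0; 0 0.4 2 0 0 0 0; 0 0.5 2.5 0 0 0 0; 0 0.6 3 0 0 0 0; 0 0.7 3.4 0 0 0 0; 0 0.7 3.4 0 0 0 0'|grep -E 'tcp|ft'; python3 -m handwheel '0 0.06 0.3 0 0 0 0; 0 0.06 0.3 0 0 0 0'|grep -E 'tcp|ft'; python3 -m handwheel '0 0.06 0.3 0 0 0 0; 0 0.06 0.3 0 0 0 0'|grep -E 'tcp|ft'
```

```text
tcp_pos: [545.2, -288.7, 32.5]
ft_force: [-0.1, 0.2, 0.1]
tcp_pos: [554.9, -256.6, 35.3]
ft_force: [1.1, -0.5, 0.8]
tcp_pos: [555.1, -254.0, 34.8]
ft_force: [0.4, -1.0, 1.9]
tcp_pos: [555.5, -250.9, 34.6]
ft_force: [1.5, -0.2, 2.2]
```

```bash
python3 -m handwheel '0 0.06 0.3 0 0 0 0; 0 0.06 0.3 0 0 0 0'|grep -E 'tcp|ft'; python3 -m handwheel '0 0.06 0.3 0 0 0 0; 0 0.06 0.3 0 0 0 0'|grep -E 'tcp|ft'
```

```text
tcp_pos: [555.8, -249.5, 34.8]
ft_force: [-0.8, -6.2, 1.7]
tcp_pos: [555.9, -249.1, 34.9]
ft_force: [-1.8, -14.5, -0.8]
```

Stopped against the end with force rising. I'll back off to the pose of the unviewed picture w5 and compare the two numerically, since the picture allowance is used up.

```bash
python3 -m handwheel '0 -0.1 -0.5 0 0 0 0; 0 -0.5 -2.5 0 0 0 0; 0 -0.9 -4.3 0 0 0 0; 0 -0.9 -4.3 0 0 0 0; 0 -0.9 -4.3 4.2 0 0 0; 0 -0.9 -4.3 4.2 0 0 0; 0 -0.9 -4.3 4.2 0 0 0;0 -0.9 -4.3 4.2 0 0 0'|grep -E 'tcp|ft'; python3 - <<'E'
from h import *
s=sense();p=s["tcp_pos"];q=s["ee_rot"];print(p)
im=cv2.resize(read_camera('wrist'),None,fx=1.5,fy=1.5,interpolation=cv2.INTER_CUBIC);cv2.imwrite("pics/w6.png",im)
a=cv2.imread("pics/w5.png")
c=np.array([702.5,-149.8]);th=-.2
P=lambda *l:(proj_wrist(cab(c,th,*l),p,q)*1.5)
for w in(0,26):print(w,"tab",P(-125,-112.5-w,60).round(),"nose",P(-125,-66-w,29).round(),"rod end",P(-125,-153-w,29).round())
for n in("lipL","lipR"):print(n,P(-244,80 if n=="lipL" else -80,37).round())
# template: tab patch in old picture found in the new
u,v=P(-125,-138.5,60).astype(int)
for (nm,h,wd) in(("tab",18,14),("tabbig",24,20)):
    t=a[v-h:v+h,u-wd:u+wd]
    r=cv2.matchTemplate(im[v-50:v+50,u-160:u+160],t,cv2.TM_CCOEFF_NORMED);_,m,_,l=cv2.minMaxLoc(r)
    print(nm,m,"now at",(l[0]+u-160+wd,l[1]+v-50+h),"was",(u,v))
d=cv2.absdiff(a,im).max(2)
b=cv2.morphologyEx((d>25).astype(np.uint8),cv2.MORPH_OPEN,np.ones((4,4)))
n,_,st,_=cv2.connectedComponentsWithStats(b)
print([x.tolist() for x in st[1:] if x[4]>60])
E
```

```text
tcp_pos: [547.4, -287.3, 76.4]
ft_force: [-0.9, 0.7, -0.5]
[ 547.44838982 -287.29832167   76.39087313]
0 tab [256. 334.] nose [188. 307.] rod end [352. 309.]
26 tab [315. 335.] nose [233. 308.] rod end [405. 309.]
lipL [ 46. 457.]
lipR [240. 490.]
tab 0.8282285928726196 now at (np.int64(268), np.int64(336)) was (np.int64(314), np.int64(335))
tabbig 0.764358639717102 now at (np.int64(268), np.int64(336)) was (np.int64(314), np.int64(335))
[[4, 0, 14, 12, 128], [191, 0, 16, 196, 2303], [231, 0, 15, 224, 2116], [259, 0, 12, 93, 820], [650, 0, 46, 467, 2878], [282, 13, 43, 87, 548], [497, 126, 23, 44, 265], [149, 132, 9, 13, 84], [126, 150, 6, 12, 66], [136, 150, 6, 11, 62], [151, 161, 12, 48, 436], [419, 183, 79, 187, 1239], [202, 209, 8, 30, 157], [48, 219, 7, 13, 69], [352, 222, 11, 79, 665], [180, 225, 7, 12, 76], [191, 225, 10, 13, 101], [192, 247, 13, 49, 374], [86, 251, 6, 14, 69], [81, 267, 7, 16, 84], [240, 271, 7, 13, 82], [262, 271, 9, 11, 85], [311, 271, 9, 11, 86], [347, 270, 6, 14, 84], [272, 272, 9, 11, 87], [321, 272, 9, 11, 88], [106, 283, 7, 11, 64], [140, 283, 8, 11, 71], [178, 283, 8, 11, 80], [188, 283, 8, 12, 83], [115, 284, 7, 11, 61], [150, 284, 7, 11, 70], [329, 284, 10, 14, 112], [255, 286, 11, 14, 114], [251, 303, 24, 12, 218], [209, 304, 18, 13, 202], [300, 305, 18, 12, 146], [0, 312, 25, 81, 476], [236, 318, 7, 11, 67], [267, 318, 9, 8, 61], [323, 319, 9, 9, 76], [354, 318, 9, 20, 145], [83, 321, 7, 18, 98], [148, 323, 7, 11, 65], [184, 324, 8, 11, 72], [195, 326, 7, 10, 64], [206, 328, 19, 87, 466], [252, 328, 9, 8, 70], [300, 329, 10, 9, 80], [221, 335, 22, 95, 626], [244, 336, 30, 71, 711], [202, 365, 7, 10, 64], [562, 367, 41, 90, 567], [592, 371, 30, 58, 319], [211, 397, 7, 17, 82], [29, 409, 14, 29, 135], [213, 421, 17, 17, 192], [631, 420, 9, 18, 82], [611, 449, 13, 30, 205], [589, 455, 11, 11, 74], [598, 461, 13, 9, 68]]
```

```bash
python3 -m handwheel '0 -2 -4 4 0 0 0; 0 -3 -8 8 0 0 0; 0 -3 -8 8 0 0 0; 0 -3 -8 8 0 0 0; 0 -3 -8 8 0 0 0'|grep -E 'clock|tcp|ft'; python3 - <<'E'
from h import *
now={n:read_camera(n) for n in("top","side")}
for n,l in dict(top=[("vial1",176,181),("vial2",341,246),("tube",344,284),("rack",270,282)],side=[("vial1",191,242),("vial2",326,163),("tube",360,163),("rack",338,212)]).items():
    o=cv2.imread(f"pics/{n}0.png")
    for nm,u,v in l:
        t=o[v-12:v+12,u-12:u+12];r=cv2.matchTemplate(now[n][v-22:v+22,u-22:u+22],t,cv2.TM_CCOEFF_NORMED);_,m,_,k=cv2.minMaxLoc(r)
        print(n,nm,round(m,2),k[0]-10,k[1]-10)
# bolt tab in the side view: patch shift against start
c=np.array([702.5,-149.8]);th=-.2
o=cv2.imread("pics/side0.png")
for w in(0,26):print(w,proj_fixed("side",cab(c,th,-125,-112.5-w,60)).round(1))
u,v=proj_fixed("side",cab(c,th,-125,-112.5,55)).astype(int)
t=o[v-9:v+9,u-9:u+9];r=cv2.matchTemplate(now["side"][v-24:v+24,u-24:u+24],t,cv2.TM_CCOEFF_NORMED);_,m,_,k=cv2.minMaxLoc(r);print("tab",m,k[0]-15,k[1]-15)
E
```

```text
clock: 15.65
tcp_pos: [517.6, -369.1, 157.2]
ft_force: [-0.6, 0.9, 0.6]
top vial1 1.0 0 0
top vial2 0.34 9 10
top tube 0.35 10 10
top rack 0.23 -9 -7
side vial1 1.0 0 0
side vial2 0.82 0 0
side tube 0.99 0 0
side rack 0.9 0 0
0 [257.8 170.3]
26 [263.5 166. ]
tab 0.9709369540214539 0 0
```

```bash
python3 -c "
from plant import *
print(finish_job())"
```

```text
the job is handed in; nothing more can be done
None
```

I slid the bolt fully back by its tab and drew the tray out by its lip to the stop. I then pushed the bolt home to lock the tray, backed clear, and handed in at about 15.8 s.

**What the last checks showed**
- **Stops:** each of the three moves ended against a hard stop, with force rising and no further travel, at 15–24 N.
- **Bolt:** in the side view the tab matches its starting position with 0 pixel shift. A cruder match in the wrist view suggested it was within about 1–2 mm of home.
- **Bystanders:** both vials, the tube and the rack show 0 pixel shift in the side view.

**What failed or disagreed**
- **Fingertip position:** the real tips were about 14.5 mm behind the reported TCP, not 14 mm ahead as stated. I found this with a light touch on the table (about 30 N) and used the measured value.
- **Top camera:** the arm hid vial_2, the tube and the rack at the end, so those three were checked from the side only.
- **Not checked by eye:** I had used all 12 pictures before the final push, so the end state was only compared numerically. I did not check the instruments after the pull. The fingers never went near them, and the wash bottle was not checked either.

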